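Rebuild the filter pack of a bench filter unit

TASK

Rebuild the bench filter: thread all the white ceramic rings lying on the bench down the unit's steel post, widest first and each next narrower one on top of it, then the tall steel collar above them, every one flat and fully home on the one below. Also take the dust cap off the spigot and leave it in the blue tray, and push the grey outlet sleeve down over the spigot until it rests on the shoulder. Leave the bottle, the beaker and the jar where they are.

Things in the scene. Friction and masses are not known exactly. Their poses are not given: they have to be found in the camera images.
- unit: Filter unit fixed on the bench: a white flat base 130 x 230 x 25 mm (along its x, y, z), origin at the centre of its underside, z up. A steel locating post stands at its y = -55 mm, a shorter, thicker grey spigot at its y = +55 mm (x = 0 both).
- seat (a point): Centre of the top of the steel boss (34 mm wide, 10 mm high, top 35 mm above the bench) from which the locating post rises: where the lowest ring's underside comes to rest. The post is on this axis: 16 mm diameter, 62 mm high above this point, its top 6 mm tapered to 10 mm diameter.
- shoulder (a point): Centre of the top of the steel shoulder (44 mm wide, top 35 mm above the bench) from which the spigot rises. The spigot is on this axis: 24 mm diameter, 36 mm high above this point, top 6 mm tapered to 16 mm diameter. The dust cap starts on it, resting on this shoulder; later the sleeve's lower end rests here.
- ring1: White ceramic filter ring, 64 mm outside diameter, 20 mm bore, 13 mm thick, lying flat on the bench; origin at its middle (6.5 mm above its underside), z along its bore. The widest. May be absent in a start (three or all four of these rings are there).
- ring2: White ceramic filter ring, 56 mm outside diameter, 20 mm bore, 13 mm thick, lying flat on the bench; origin at its middle (6.5 mm above its underside), z along its bore. May be absent in a start (three or all four of these rings are there).
- ring3: White ceramic filter ring, 48 mm outside diameter, 20 mm bore, 13 mm thick, lying flat on the bench; origin at its middle (6.5 mm above its underside), z along its bore. May be absent in a start (three or all four of these rings are there).
- ring4: White ceramic filter ring, 40 mm outside diameter, 20 mm bore, 13 mm thick, lying flat on the bench; origin at its middle (6.5 mm above its underside), z along its bore. The narrowest. May be absent in a start (three or all four of these rings are there).
- collar: Plain steel retaining collar, 34 mm outside diameter, 20 mm bore, 26 mm tall, standing on the bench; origin at its middle (13 mm above its underside), z along its bore.
- sleeve: Grey plastic outlet sleeve, a straight open tube 80 mm tall, 40 mm outside and 28 mm inside diameter, standing on the bench; origin at its middle (40 mm above its underside), z along its bore. It slides freely over the spigot.
- cap: Grey plastic dust cap, an upturned cup 40 mm outside diameter, 48 mm tall, 28 mm bore 42 mm deep and closed on top, sitting loosely on the spigot at the start; origin at the centre of its open lower rim, z up.
- tray: Shallow open blue parts tray fixed on the bench, 140 x 140 mm, rim 22 mm high, walls 4 mm; origin at the centre of its underside.
- tray_in (a point): Centre of the tray's inner floor, axes as the tray's sides.
- amber_bottle: Bystander: amber bottle 62 mm wide, 130 mm tall or so; origin at the centre of its underside.
- beaker: Bystander: glass beaker 72 mm wide, 90 mm tall; origin at the centre of its underside.
- sample_jar: Bystander: white sample jar 56 mm wide, 70 mm tall; origin at the centre of its underside.

How it is judged (in metres and radians):
On the way, in this order (a step that is already met when the one before it is completed fails the run):
1. the widest ring (64 mm) is threaded on the post and home on the seat (horizontal distance between ring1 and seat below 0.005 m and angle between the z axis of ring1 and the z axis of unit, either way round below 0.08 rad and z of ring1 in the frame of seat between 0.004 and 0.009 m), for 0.2 s.
2. the 56 mm ring is threaded on the post and home on what lies below it (horizontal distance between ring2 and seat below 0.005 m and angle between the z axis of ring2 and the z axis of unit, either way round below 0.08 rad and (z of ring2 in the frame of seat between 0.004 and 0.009 m or distance between ring2 and ring1 below 0.0155 m)), for 0.2 s.
3. the 48 mm ring is threaded on the post and home on what lies below it (horizontal distance between ring3 and seat below 0.005 m and angle between the z axis of ring3 and the z axis of unit, either way round below 0.08 rad and (z of ring3 in the frame of seat between 0.004 and 0.009 m or distance between ring3 and ring1 below 0.0155 m or distance between ring3 and ring2 below 0.0155 m)), for 0.2 s.
4. the narrowest ring (40 mm) is threaded on the post and home on what lies below it (horizontal distance between ring4 and seat below 0.005 m and angle between the z axis of ring4 and the z axis of unit, either way round below 0.08 rad and (z of ring4 in the frame of seat between 0.004 and 0.009 m or distance between ring4 and ring1 below 0.0155 m or distance between ring4 and ring2 below 0.0155 m or distance between ring4 and ring3 below 0.0155 m)), for 0.2 s.
5. the collar is threaded on the post and home on the top ring (horizontal distance between collar and seat below 0.005 m and angle between the z axis of collar and the z axis of unit, either way round below 0.08 rad and z of collar in the frame of seat above 0.03 m and (distance between collar and ring1 below 0.0225 m or distance between collar and ring2 below 0.0225 m or distance between collar and ring3 below 0.0225 m or distance between collar and ring4 below 0.0225 m)), for 0.2 s.
At the end, for the whole second after the job is handed in: Rings widest lowest, collar on top, each within 5 mm of the post axis, level within 0.08 rad, gap under 2.5 mm; sleeve within 5 mm of the spigot axis, upright within 0.08 rad, under 3 mm above the shoulder; cap in the tray; all at rest (all of step 1 and all of step 2 and all of step 3 and all of step 4 and all of step 5 and horizontal distance between sleeve and shoulder below 0.005 m and angle between the z axis of sleeve and the z axis of unit, either way round below 0.08 rad and z of sleeve in the frame of shoulder below 0.043 m and x of cap in the frame of tray_in between -0.062 and 0.062 m and y of cap in the frame of tray_in between -0.062 and 0.062 m and z of cap in the frame of tray_in below 0.055 m and linear speed of each of ring1, ring2, ring3, ring4, collar, sleeve, cap below 0.02 m/s); the robot touches nothing.
It fails at once if the amber bottle is moved more than 30 mm (distance of amber_bottle from where it was at the start of the episode above 0.03 m).
It fails at once if the beaker is moved more than 30 mm (distance of beaker from where it was at the start of the episode above 0.03 m).
It fails at once if the sample jar is moved more than 30 mm (distance of sample_jar from where it was at the start of the episode above 0.03 m).
Of ring1, ring2, ring3, ring4 only 3 to 4 are there at a start; the rules pass over those that are not, and their reading is None.
At some moment in a run one of ring1, ring2, ring3, ring4, collar may be knocked a few centimetres aside while the robot is not near it.
It also fails if it takes over 200 s, if anything falls off the work surface, if the arm or the gripper's body presses on something with over 40 N, if the wrist force passes 120 N, or if a joint passes its speed limit or range.

ROBOT

A 6-joint arm with a two-finger parallel gripper is mounted at the origin on the work surface. World frame = base frame: x ahead of the robot, y to its left, z up, the work surface at z = 0. Lengths are in m, angles in degrees, forces in N, time in s.
With the tool pointing down it reaches from about 0.4 to 0.825 m from the base axis. Payload 7 kg.
Tool frame: the origin (TCP) lies on the centre line of the jaws, within the pads' length; the fingertips stand 19 mm ahead of it and the grasp point (between the pads) is the TCP (r.tips_ahead is the distance from the TCP to the fingertips, in m); z points along the fingers, y is the line along which they close (so a half turn about z gives the same grasp; the last joint's range is limited). The gripper opens to 88 mm and grips with 3 to 60 N. Pads are 19 mm wide; open, the fingers measure 130 mm over their backs; the gripper's body (78 mm by 193 mm) begins 47 mm behind the grasp point.
Start: joints at [83.256, 20.546, 0.682, 0, -70.136, -16.507], TCP at [0.266, 0.62, 0.246] pointing down, gripper open.
Joint ranges: [-176.03, 176.03], [-82.01, 121.73], [-58.28, 71.71], [-173.87, 95.51], [-174.79, -0.11], [-173.66, 173.66]. Speed limits (degrees/s): [136.94, 136.94, 172.46, 180, 180, 180].

INTERFACE

Orientations are given as [roll, pitch, yaw] about the fixed x, y, z axes, in that order (R = Rz(yaw) Ry(pitch) Rx(roll)).
In Python, from plant import r, viewer, close_job gives the robot as it stands. The module is installed in compiled form; this text tells all that it offers.
- The arm moves only by the tool arm_command, never from a script. Its arguments are lists of equal length, an entry for each row: "travel": the shift along the world's x, y, z scaled (see below), a list of three; "delta_rot": the turn, a rotation vector about the world's x, y, z scaled (see below), a list of three. In form: {"travel": [[dx, dy, dz], ...], "delta_rot": [[rx, ry, rz], ...]}. A call has 1 to 20 rows; each row is the pose to reach, as a shift and turn from the pose commanded when the call began; what a row does not reach only later rows make up. The controller multiplies each number of a shift by 0.5 m and each number of a turn by 90 degrees. A row lasts 1/8 s, in which the tool goes at most 62.5 mm and 10.7 degrees, less where a joint would pass 70% of its speed; a pose out of reach is approached as far as the arm can. A call with a number of a shift or a turn outside -1 to 1 is refused whole. A call with a gripper value outside its range is refused whole. "grip" is the opening, from 0 (shut) to 1 (fully open), set as the call begins (left out, the last holds). The fingers move at their own pace and stop on an object; "newtons" is the grip in N (left out, the last holds). Time passes only in rows, so rows that repeat a pose let the fingers close. It gives the time, the measured TCP pose, the force, the opening and the grip force at its end, in the units of the state.
- r.get_state(): the state, without advancing time (a new reading comes with each control period).
- viewer.capture(name): name is "side" or "top"; returns a dict with "img" (400x640x3 uint8, red, green, blue), "camera_matrix" (3x3 intrinsics, pixels), "distortion" ([k1, k2, p1, p2, k3] as OpenCV has them; the pictures are not rectified), "R" (3x3) and "t" (3): a world point X has camera coordinates R X + t. Camera axes: x right, y down, z forward; pixel columns grow to the right and rows downward; lengths in m; the calibration is good to about 2 mm. A picture is of the moment at which its call begins. There is no depth.
- close_job(): hands the job in; it is judged then, once.
The state is a dict: "time_s": time; "joints": joint angles; "qd": joint speeds; "joint_torque": joint torques, N m; "tcp_pos": TCP position; "eef_rot": TCP orientation; "contact_force": force on the tool from outside, world axes, zero at the start; "moment": the same for the moment, N m; "gripper_width": finger opening in m; "gripper_force": force on a finger pad.
Only numpy, scipy, OpenCV 4.12 (cv2) and the standard library are available. Lean on these libraries where they do the work, as an engineer would, in place of code of your own. Each camera call takes 0.05 s, during which the arm holds its last target. There are 200 camera calls.

## Working session

There is one attempt and no reset: what is moved stays moved. The work goes in short steps, Python scripts to look and compute and a tool call to move; the robot and the scene stay as the last step left them, time stands still between calls to the robot, and variables do not carry over. Pictures are saved under pics/ and viewed, at most 14 in all, crops included, and the job is handed in when it is done.

Besides the shell and the picture viewer there is one more tool, called after "Call:" as name(argument=value, ...), one argument or row to a line, values as JSON. arm_command: Moves the arm, as the interface text tells. Shifts and turns lie within -1 to 1; 1 stands for 0.5 m of shift or 90 degrees of turn. Its arguments: {"type":"object","properties":{"travel":{"type":"array"},"delta_rot":{"type":"array"},"grip":{"type":"number"},"newtons":{"type":"number"}},"required":["travel","delta_rot"]}

```bash
mkdir -p pics
cat > h.py <<'E'
import numpy as np, cv2
from plant import r, viewer, close_job
def cap(n, save=None):
    c=viewer.capture(n)
    if save: cv2.imwrite('pics/'+save, c['img'][:,:,::-1])
    return c
def ray(c,uv,z):
    p=cv2.undistortPoints(np.array([[uv]],float),np.array(c['camera_matrix'],float),np.array(c['distortion'],float))[0,0]
    R=np.array(c['R']);t=np.array(c['t']).ravel()
    o=-R.T@t; d=R.T@np.array([p[0],p[1],1]); return o+d*(z-o[2])/d[2]
def proj(c,X):
    rv=cv2.Rodrigues(np.array(c['R'],float))[0]
    return cv2.projectPoints(np.array(X,float).reshape(-1,1,3),rv,np.array(c['t'],float),np.array(c['camera_matrix'],float),np.array(c['distortion'],float))[0].reshape(-1,2)
E
python3 - <<'E'
from h import *
a=cap('top','top0.png');b=cap('side','side0.png')
for c in(a,b): print(np.round(-np.array(c['R']).T@np.array(c['t']).ravel(),3),np.round(c['R'],3).tolist(),np.round(c['camera_matrix'],1).tolist())
print(r.get_state())
E
```

```text
[0.484 0.01  1.061] [[0.005, -1.0, -0.006], [-0.996, -0.005, -0.088], [0.088, 0.007, -0.996]] [[393.8, 0.0, 316.1], [0.0, 393.8, 197.9], [0.0, 0.0, 1.0]]
[ 0.476 -0.726  0.686] [[0.988, -0.153, -0.008], [-0.103, -0.626, -0.773], [0.114, 0.764, -0.635]] [[396.3, 0.0, 320.4], [0.0, 396.3, 201.1], [0.0, 0.0, 1.0]]
{'time_s': 0.1, 'joints': array([ 8.32551010e+01,  2.05886171e+01,  6.37390965e-01, -1.78467552e-02,
       -7.01354919e+01, -1.65073086e+01]), 'qd': array([ 0.02394217, -0.13306759,  0.04170144,  0.10333396,  0.05911136,
        0.05904641]), 'joint_torque': array([-1.14651382e-03, -5.84164560e+01,  2.93751097e+01,  7.01535836e+00,
        1.02176482e-02, -4.87190653e-05]), 'tcp_pos': array([0.26633039, 0.61977788, 0.24468909]), 'eef_rot': array([ 1.79912089e+02, -8.55589505e-03, -2.32582780e+01]), 'contact_force': array([0.31130765, 0.31670583, 0.11601897]), 'moment': array([ 0.02817997,  0.03958225, -0.00123463]), 'gripper_force': 0.0, 'gripper_width': 0.08749377273715507}
```

View pics/top0.png

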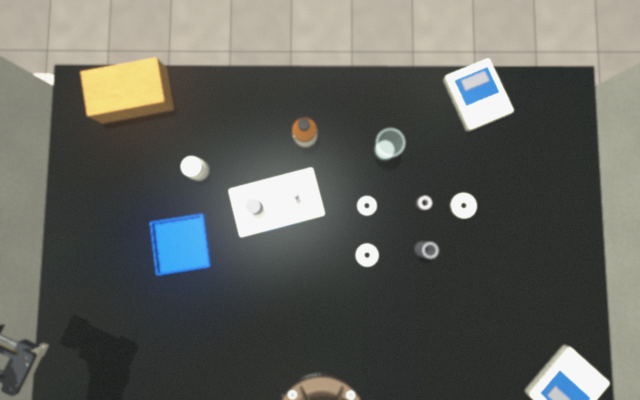

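View pics/side0.png

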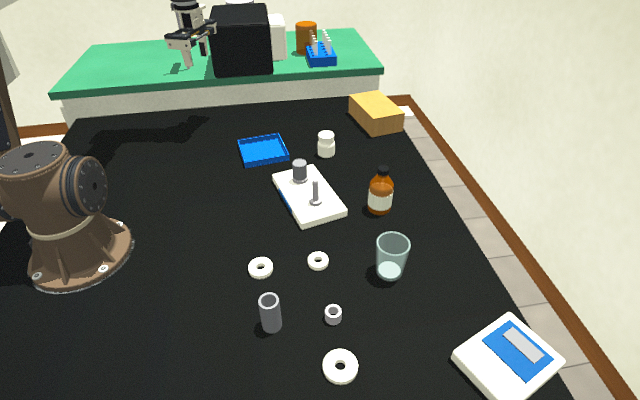

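Top shows three rings, at (367,206), (367,255) and (463,206). The collar is at (424,202), the sleeve at (427,250), the capped spigot at (255,207), the post near (297,199) and the tray at (180,245). The side view agrees. Next I'll measure them.

```bash
cat >> h.py <<'E'
def ell(c,uv,thr=110,rad=28):
    g=cv2.cvtColor(c['img'],cv2.COLOR_RGB2GRAY); u,v=uv
    x0,y0=max(u-rad,0),max(v-rad,0)
    s=4; p=cv2.resize(g[y0:v+rad,x0:u+rad],None,fx=s,fy=s,interpolation=cv2.INTER_CUBIC)
    cs,_=cv2.findContours((p>thr).astype(np.uint8),cv2.RETR_EXTERNAL,cv2.CHAIN_APPROX_NONE)
    k=max(cs,key=cv2.contourArea); P=k[:,0,:].astype(float)/s+np.array([x0,y0])+(0.5/s-0.5)
    return P
def circ(c,P,z):
    W=np.array([ray(c,p,z)[:2] for p in P])
    A=np.c_[2*W,np.ones(len(W))]; q=np.linalg.lstsq(A,(W**2).sum(1),rcond=None)[0]
    return q[0],q[1],2*np.sqrt(q[2]+q[0]**2+q[1]**2)
E
python3 - <<'E'
from h import *
a=cap('top');b=cap('side')
for n,ut,us in [('A',(367,206),(318,261)),('B',(367,255),(260,268)),('C',(463,206),(340,366))]:
    for c,u in((a,ut),(b,us)):
        P=ell(c,u,rad=24); print(n,np.round(circ(c,P,.0105 if c is b else .012),4))
for rgb in[0]:
    m=(cv2.cvtColor(a['img'],cv2.COLOR_RGB2GRAY)>140).astype(np.uint8); m[:,:220]=0;m[:,335:]=0;m[:160]=0;m[245:]=0
    cs,_=cv2.findContours(m,cv2.RETR_EXTERNAL,cv2.CHAIN_APPROX_NONE);k=max(cs,key=cv2.contourArea)
    W=np.array([ray(a,p,.024)[:2] for p in k[:,0]],np.float32); print('base',cv2.minAreaRect(W*1000))
    m=((a['img'][...,2]>150)&(a['img'][...,0]<90)).astype(np.uint8); m[:,:130]=0;m[:,230:]=0
    cs,_=cv2.findContours(m,cv2.RETR_EXTERNAL,cv2.CHAIN_APPROX_NONE);k=max(cs,key=cv2.contourArea)
    W=np.array([ray(a,p,.02)[:2] for p in k[:,0]],np.float32); print('tray',cv2.minAreaRect(W*1000))
t=a['img'][160:290,220:480]; cv2.imwrite('pics/c1.png',cv2.resize(t,None,fx=3,fy=3,interpolation=cv2.INTER_CUBIC)[:,:,::-1])
t=b['img'][145:395,225:400]; cv2.imwrite('pics/c2.png',cv2.resize(t,(560,600)[::1] if 0 else None,fx=2.4,fy=2.4,interpolation=cv2.INTER_CUBIC)[:,:,::-1])
E
```

```text
A [ 0.5581 -0.1174  0.0558]
A [ 0.5581 -0.1212  0.0552]
B [ 0.4276 -0.117   0.0636]
B [ 0.4279 -0.1212  0.0626]
C [ 0.5597 -0.3746  0.0719]
C [ 0.56   -0.3778  0.0675]
base ((565.4338989257812, 122.63824462890625), (137.44236755371094, 236.6840362548828), 15.041205406188965)
tray ((453.22802734375, 375.6136779785156), (145.43081665039062, 146.04954528808594), 9.294301986694336)
```

View pics/c1.png

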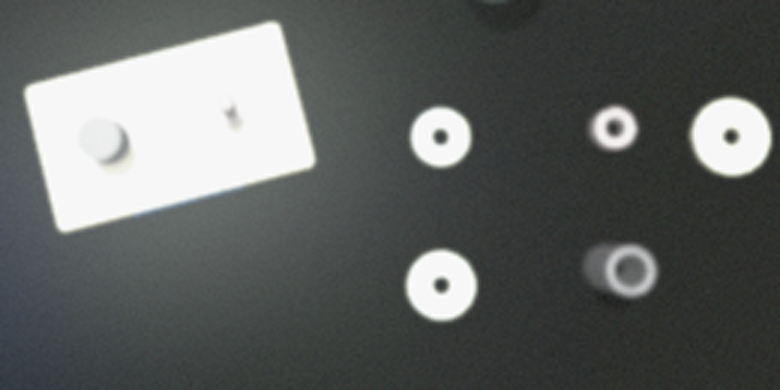

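View pics/c2.png

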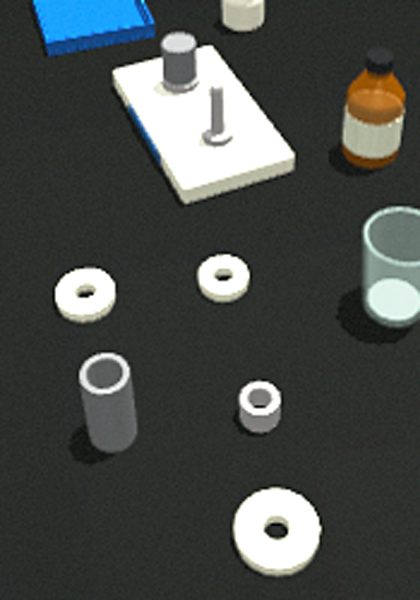

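```bash
cat > m.py <<'E'
from h import *
def rings(a,b,L):
    for n,ut,us in L:
        o=[]
        for c,u in((a,ut),(b,us)):
            for th in(110,150): o+=[np.round(circ(c,ell(c,u,th,rad=22),.0065),4)]
        print(n,*o)
E
python3 - <<'E'
from m import *
a=cap('top');b=cap('side')
rings(a,b,[('A48',(367,206),(318,261)),('B56',(367,255),(260,268)),('C64',(463,206),(340,366))])
for n,(th,z) in [('collar',(110,.02)),('collar',(150,.02))]: print(n,circ(a,ell(a,(424,202),th,14),z),circ(b,ell(b,(333,315),th,14),.013))
for th in(140,180):
    m=(cv2.cvtColor(a['img'],cv2.COLOR_RGB2GRAY)>th).astype(np.uint8); m[:,:220]=0;m[:,335:]=0;m[:160]=0;m[245:]=0
    cs,_=cv2.findContours(m,cv2.RETR_EXTERNAL,cv2.CHAIN_APPROX_NONE);k=max(cs,key=cv2.contourArea)
    W=np.array([ray(a,p,.0125)[:2] for p in k[:,0]],np.float32); print('base',cv2.minAreaRect(W*1000))
# sleeve: top rim
print('sleeve top rim',ray(a,(220+631/3,160+271/3),.08),ray(b,(225+105/2.4,145+374/2.4),.08))
print('sleeve bottom side view', ray(b,(225+112/2.4,145+438/2.4),.0))
P=np.array([.5797,.0695]);Q=np.array([.5511,.1757])
for c,s,o in((a,3,(220,160)),(b,2.4,(225,145))):
    print((proj(c,[[*P,.035],[*P,.097],[*Q,.035],[*Q,.083]])-o)*s)
E
```

```text
A48 [ 0.5585 -0.118   0.0561] [ 0.5585 -0.1181  0.0536] [ 0.5586 -0.1176  0.0556] [ 0.5587 -0.1172  0.0541]
B56 [ 0.4273 -0.1177  0.064 ] [ 0.4272 -0.1178  0.0617] [ 0.4277 -0.1176  0.063 ] [ 0.4276 -0.1172  0.0616]
C64 [ 0.5601 -0.3766  0.0722] [ 0.5602 -0.3767  0.07  ] [ 0.5605 -0.3757  0.0679] [ 0.5605 -0.3755  0.0669]
collar (np.float64(0.5661346540189178), np.float64(-0.26930542593332163), np.float64(0.04014547914822866)) (np.float64(0.566606146855595), np.float64(-0.269038221959125), np.float64(0.043241320369792585))
collar (np.float64(0.5662887667599671), np.float64(-0.26963658534815815), np.float64(0.03717477826353035)) (np.float64(0.5678551418874697), np.float64(-0.26219350765043786), np.float64(0.03429798238758924))
base ((566.3333740234375, 123.88771057128906), (138.9665985107422, 239.30880737304688), 15.041187286376953)
base ((566.4263305664062, 123.90217590332031), (136.72344970703125, 237.16856384277344), 15.042398452758789)
sleeve top rim [ 0.44261361 -0.26580522  0.08      ] [ 0.44532157 -0.26883359  0.08      ]
sleeve bottom side view [ 0.44335437 -0.27350354  0.        ]
[[227.88550685 107.99278725]
 [223.57012646 100.974677  ]
 [105.62356852 140.10847276]
 [ 96.36205024 136.30690079]]
[[215.74242369 128.70454666]
 [214.7588386   82.61541669]
 [178.54184525  74.70029045]
 [176.80809592  40.39977819]]
```

Run:
```python
from h import *
a=cap('top');b=cap('side')
out=[]
for c,(x0,y0,x1,y1) in((a,(225,165,330,240)),(b,(265,150,350,230))):
    s=5; I=cv2.resize(c['img'][y0:y1,x0:x1],None,fx=s,fy=s,interpolation=cv2.INTER_CUBIC)
    th=np.arange(0,2*np.pi,.1)
    for x,y,z,rr,col in[(.5806,.0707,.035,.017,(255,0,0)),(.5806,.0707,.097,.005,(255,0,0)),(.552,.177,.083,.02,(0,160,0)),(.552,.177,.035,.022,(0,160,0))]:
        p=proj(c,np.c_[x+rr*np.cos(th),y+rr*np.sin(th),0*th+z]); p=((p-[x0,y0]+.5)*s).astype(int)
        cv2.polylines(I,[p],True,col,1)
    out.append(I)
h=max(i.shape[0] for i in out); out=[cv2.copyMakeBorder(i,0,h-i.shape[0],0,0,cv2.BORDER_CONSTANT) for i in out]
o=np.hstack(out); o=cv2.resize(o,None,fx=.84,fy=.84); print(o.shape); cv2.imwrite('pics/ov.png',o[:,:,::-1])
```

```text
(336, 798, 3)
```

View pics/ov.png

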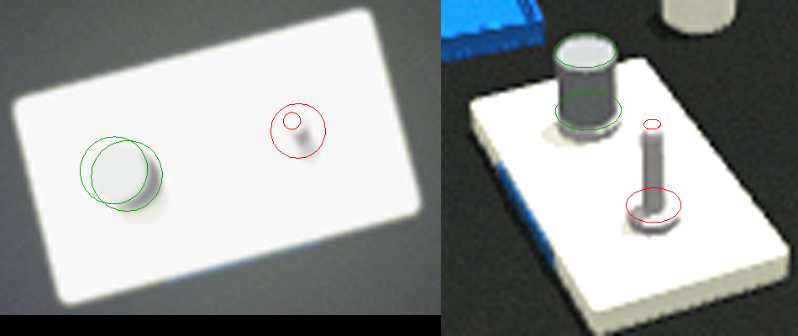

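Run:
```python
from h import *
a=cap('top');b=cap('side')
W=np.array([ray(b,((x-441)/4.2+264.5,y/4.2+149.5),.025)[:2] for x,y in[(471,100),(640,60),(787,247),(596,313)]])
print(np.round(W,4),W.mean(0))
W=np.array([ray(a,(x/4.2+224.5,y/4.2+164.5),.025)[:2] for x,y in[(14,99),(372,8),(420,210),(62,304)]])
print(np.round(W,4),W.mean(0))
print('capT',ray(a,(121/4.2+224.5,173/4.2+164.5),.083),ray(b,((586.5-441)/4.2+264.5,51/4.2+149.5),.083))
ga=cv2.cvtColor(a['img'],cv2.COLOR_RGB2GRAY);gb=cv2.cvtColor(b['img'],cv2.COLOR_RGB2GRAY)
print(ga[188:208:1,288:306]);print(gb[176:208,308:323])
print(ga[206,238:270],ga[196:220,254])
```

```text
[[ 0.4749  0.2165]
 [ 0.5959  0.2457]
 [ 0.6567  0.0293]
 [ 0.5345 -0.0108]] [0.56550213 0.12016276]
[[ 0.6008  0.2508]
 [ 0.6599  0.0253]
 [ 0.5321 -0.0055]
 [ 0.4723  0.2176]] [0.56629444 0.12206046]
capT [0.5504786  0.17272498 0.083     ] [0.55247777 0.176413   0.083     ]
[[247 247 247 247 247 247 247 247 247 247 247 247 247 247 247 247 247 247]
 [247 247 247 247 247 247 247 247 247 247 247 247 247 247 247 247 247 247]
 [247 247 247 247 247 247 247 247 247 247 247 247 247 247 247 247 247 247]
 [247 247 247 247 247 247 247 246 247 247 247 247 247 247 247 247 247 247]
 [247 247 247 247 247 246 246 246 244 245 247 247 247 247 247 247 247 247]
 [247 247 247 247 247 246 247 247 245 241 245 247 247 247 247 247 247 247]
 [247 247 247 247 246 246 247 247 244 233 239 246 247 247 247 247 247 247]
 [247 247 247 247 246 244 244 244 236 215 223 245 247 247 247 247 247 247]
 [247 247 247 247 246 241 232 224 208 182 207 241 247 247 247 247 247 247]
 [247 247 247 247 247 245 228 198 174 166 195 235 246 247 247 247 247 247]
 [247 247 247 247 247 247 241 209 175 171 191 225 243 246 247 247 247 247
[... 2224 characters left out ...]
133 191 253 255 255 254 255]
 [255 178 159 180 178 163 164 242 238 252 255 255 250 232 255]
 [255 182 132 163 168 232 249 255 255 255 254 247 179 160 255]
 [234 214 119 131 145 233 251 247 247 224 183 145 123 214 255]
 [235 236 166 119 115 119 117 120 117 118 115 131 235 255 255]
 [233 236 226 189 168 131 119 116 119 136 169 254 255 255 255]
 [255 255 255 255 255 255 213 255 255 255 255 255 255 255 255]
 [255 255 255 255 255 255 255 255 255 255 255 255 255 255 255]]
[247 247 247 247 247 247 247 246 239 236 235 237 237 236 238 238 238 237
 238 237 234 221 184 151 172 230 247 247 247 247 247 247] [247 247 247 243 239 238 238 238 238 238 238 238 238 237 237 235 223 203
 200 222 237 245 247 247]
```

Run:
```python
from h import *
a=cap('top');b=cap('side')
C=-np.array(b['R']).T@np.array(b['t'])
f=ray(b,(315,205.6),.025); d=f[:2]-C[:2]; d/=np.linalg.norm(d)
print('boss front',f,'axis',f[:2]+.017*d)
print('post col 315.2 at seat->', ray(b,(315.2,200),.035), 'top', ray(b,(315.2,181.5),.097))
for uv in[(252.2,205.3),(252.7,205.5),(253.3,206)]: print('cap top',ray(a,uv,.083))
gb=cv2.cvtColor(b['img'],cv2.COLOR_RGB2GRAY)
print(gb[156:186,288:314])
for p in ((.5795,.0680),(.5806,.0707)): print(proj(b,[[*p,.035],[*p,.097]]),proj(a,[[*p,.035],[*p,.097]]))
```

```text
boss front [0.57747788 0.05330564 0.025     ] axis [0.57967489 0.07016308]
post col 315.2 at seat-> [0.57967985 0.06377193 0.035     ] top [0.58022335 0.06056475 0.097     ]
cap top [0.55143952 0.17550903 0.083     ]
cap top [0.55094648 0.17425317 0.083     ]
cap top [0.54970608 0.17273364 0.083     ]
[[ 59  56  42  40  47  40  43  42  43  38  43  43  45  39  47  44  46  44
   43  48  44  40  42  45  43  44]
 [ 60  54  41  41  42  44  40  42  41  38  36  36  33  39  37  40  41  42
   46  46  47  48  42  41  49  42]
 [ 70  50  48  44  41  40  36  40  83  90 124 121 121 124  55  56  34  42
   40  41  41  44  45  46  45  43]
 [ 85  55  40  40  39  42  96 160 179 182 201 204 203 200 160 160 119  56
   36  48  48  47  39  42  40  45]
 [ 56  53  44  45  43  96 186 232 227 225 223 225 224 225 226 230 203 167
   26  40  42  46  50  41  41  40]
 [ 43  46  47  38  70 186 229 223 223 221 221 222 220 222 219 223 226 231
   86  34  44  40  42  44  45  41]
 [ 39  42  39  47 130 234 222 220 221 220 219 220 220 220 220 221 222 223
  145  37  45  45  37  45  38  42]
 [ 45  44  40  51 159 232 223 220 
[... 2009 characters left out ...]
55 255 255 255 255 255 179]
 [255 232 232 235 238 212 155 136 124 125 129 126 129 124 121 119 121 185
  255 255 255 255 255 255 207 144]
 [255 255 232 234 236 238 218 202 171 139 138 139 137 137 161 232 255 255
  255 255 255 255 255 255 204 128]
 [255 255 255 255 233 235 236 237 225 202 201 220 255 255 255 255 255 255
  255 255 255 255 255 255 202 122]
 [255 255 255 255 255 255 255 255 255 255 255 255 255 255 255 255 255 255
  255 255 255 255 255 255 239 121]]
[[314.89886679 198.99302172]
 [314.48877152 179.78093405]] [[296.53403554 196.07645249]
 [295.13201089 193.74204588]]
[[315.16849882 198.30550819]
 [314.7699854  179.10880753]] [[295.50692566 195.65301653]
 [294.03959657 193.2918922 ]]
```

The cap top is near (298,162) in the side picture and the boss near (315,200). That puts the post at about (0.580, 0.069) and the spigot at (0.5515, 0.1755). The rings are C=64, B=56 and A=48 (blur adds about 7 mm to each), so ring4 is absent. Moving now to ring C.

Call:
arm_command(
  travel=[
    [0.294,-0.996,0],
    [0.294,-0.996,0],
    [0.294,-0.996,0],
    [0.294,-0.996,0],
    [0.294,-0.996,0],
    [0.294,-0.996,0],
    [0.294,-0.996,0],
    [0.294,-0.996,0],
    [0.294,-0.996,0],
    [0.294,-0.996,0],
  ],
  delta_rot=[
    [0,0,-0.7416],
    [0,0,-0.7416],
    [0,0,-0.7416],
    [0,0,-0.7416],
    [0,0,-0.7416],
    [0,0,-0.7416],
    [0,0,-0.7416],
    [0,0,-0.7416],
    [0,0,-0.7416],
    [0,0,-0.7416],
  ],
  grip=1,
)

```text
time_s: 1.85
tcp_pos: [0.4137, 0.1209, 0.2459]
eef_rot: [-180.0, 0.0, -90.2]
contact_force: [1.0, 0.3, 0.2]
gripper_width: 0.0877
gripper_force: 0.0
```

Call:
arm_command(
  travel=[
    [0.295,-0.996,0],
    [0.295,-0.996,0],
    [0.295,-0.996,0],
    [0.295,-0.996,0],
    [0.295,-0.996,0],
    [0.295,-0.996,0],
    [0.295,-0.996,0],
    [0.295,-0.996,0],
    [0.295,-0.996,0],
    [0.295,-0.996,-0.2],
    [0.295,-0.996,-0.2],
    [0.295,-0.996,-0.2],
    [0.295,-0.996,-0.2],
  ],
  delta_rot=[
    [0,0,0],
    [0,0,0],
    [0,0,0],
    [0,0,0],
    [0,0,0],
    [0,0,0],
    [0,0,0],
    [0,0,0],
    [0,0,0],
    [0,0,0],
    [0,0,0],
    [0,0,0],
    [0,0,0],
  ],
)

```text
time_s: 3.48
tcp_pos: [0.5625, -0.3756, 0.1475]
eef_rot: [-179.9, -0.1, -89.9]
contact_force: [-0.3, -0.2, 0.8]
gripper_width: 0.0877
gripper_force: 0.0
```

Call:
arm_command(
  travel=[
    [0,0,-0.1],
    [0,0,-0.2],
    [0,0,-0.246],
    [0,0,-0.246],
  ],
  delta_rot=[
    [0,0,0],
    [0,0,0],
    [0,0,0],
    [0,0,0],
  ],
)

```text
time_s: 3.98
tcp_pos: [0.5615, -0.3756, 0.023]
eef_rot: [180.0, -0.0, -90.0]
contact_force: [0.8, -0.2, 0.6]
gripper_width: 0.0878
gripper_force: 0.0
```

Call:
arm_command(
  travel=[
    [0,0,0],
    [0,0,0],
    [0,0,0],
    [0,0,0],
    [0,0,0],
    [0,0,0],
  ],
  delta_rot=[
    [0,0,0],
    [0,0,0],
    [0,0,0],
    [0,0,0],
    [0,0,0],
    [0,0,0],
  ],
  grip=0.5,
  newtons=20,
)

```text
time_s: 4.72
tcp_pos: [0.5616, -0.3761, 0.0241]
eef_rot: [-179.9, -0.0, -90.0]
contact_force: [-1.4, 1.8, 6.7]
gripper_width: 0.0635
gripper_force: 20.0
```

Call:
arm_command(
  travel=[
    [0,0,0.08],
    [0,0,0.18],
    [0,0.05,0.26],
    [0.01,0.15,0.28],
    [0.02,0.27,0.28],
    [0.03,0.39,0.28],
    [0.039,0.51,0.28],
    [0.039,0.63,0.28],
    [0.039,0.75,0.28],
    [0.039,0.84,0.28],
    [0.039,0.89,0.28],
    [0.039,0.89,0.28],
    [0.039,0.89,0.28],
  ],
  delta_rot=[
    [0,0,0],
    [0,0,0],
    [0,0,0],
    [0,0,0],
    [0,0,0],
    [0,0,0],
    [0,0,0],
    [0,0,0],
    [0,0,0],
    [0,0,0],
    [0,0,0],
    [0,0,0],
    [0,0,0],
  ],
)

```text
time_s: 6.35
tcp_pos: [0.5803, 0.0688, 0.1626]
eef_rot: [180.0, -0.0, -90.0]
contact_force: [-0.3, -0.4, -0.8]
gripper_width: 0.0633
gripper_force: 20.0
```

Run:
```python
from h import *
s=r.get_state();print(s['tcp_pos'],s['gripper_width'],s['contact_force'])
b=cap('side');I=cv2.resize(b['img'][60:230,240:400],None,fx=3.5,fy=3.5,interpolation=cv2.INTER_CUBIC);cv2.imwrite('pics/p1.png',I[:,:,::-1])
print(proj(b,[[.580,.069,.135]]),(proj(b,[[.580,.069,.135]])-[240,60])*3.5)
```

```text
[0.58028275 0.06878236 0.16263799] 0.0632702343423915 [-0.33070856 -0.40631756 -0.75816028]
[[314.36645805 166.99335782]] [[260.28260316 374.47675237]]
```

View pics/p1.png

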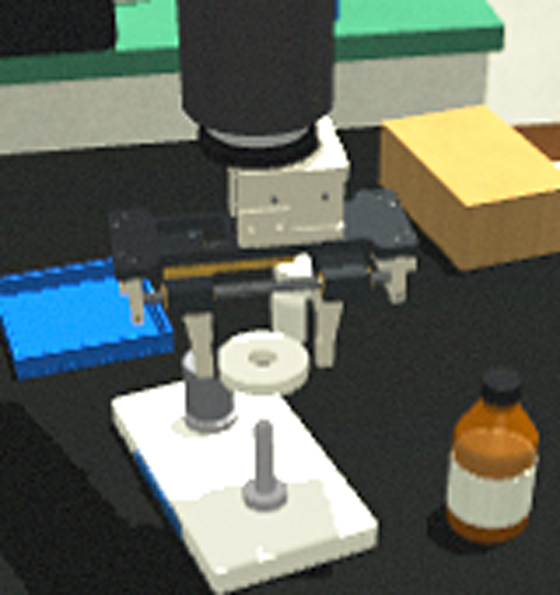

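The ring bore at (264,358) lines up with the post column, also at 264. Lowering now.

Call:
arm_command(
  travel=[
    [0,0,-0.05],
    [0,0,-0.08],
    [0,0,-0.09],
    [0,0,-0.1],
    [0,0,-0.11],
    [0,0,-0.115],
  ],
  delta_rot=[
    [0,0,0],
    [0,0,0],
    [0,0,0],
    [0,0,0],
    [0,0,0],
    [0,0,0],
  ],
)

```text
time_s: 7.15
tcp_pos: [0.5805, 0.0692, 0.105]
eef_rot: [-180.0, 0.0, -90.0]
contact_force: [-0.4, -0.3, -0.9]
gripper_width: 0.0634
gripper_force: 20.0
```

Run:
```python
from h import *
s=r.get_state();print(s['tcp_pos'],s['gripper_width'],s['contact_force'],s['moment'])
b=cap('side');a=cap('top');I=cv2.resize(b['img'][120:230,250:370],None,fx=4,fy=4,interpolation=cv2.INTER_CUBIC);
cv2.imwrite('pics/p2.png',I[:,:,::-1])
```

```text
[0.5805301  0.0692232  0.10503739] 0.06336441091439529 [-0.37134391 -0.26805306 -0.87580875] [ 0.07188529 -0.10392112  0.04038688]
```

View pics/p2.png

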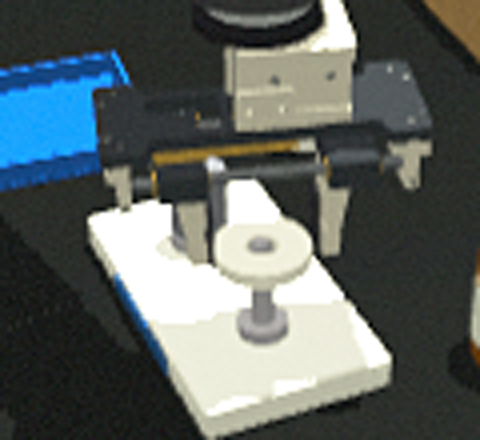

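The ring is on the post with no side force. Lowering to the seat and releasing.

Call:
arm_command(
  travel=[
    [0,0,-0.03],
    [0,0,-0.06],
    [0,0,-0.08],
    [0,0,-0.088],
    [0,0,-0.091],
    [0,0,-0.091],
  ],
  delta_rot=[
    [0,0,0],
    [0,0,0],
    [0,0,0],
    [0,0,0],
    [0,0,0],
    [0,0,0],
  ],
)

```text
time_s: 8.0
tcp_pos: [0.5807, 0.0692, 0.0598]
eef_rot: [-180.0, 0.0, -90.0]
contact_force: [0.1, -0.6, -0.7]
gripper_width: 0.0635
gripper_force: 20.0
```

Call:
arm_command(
  travel=[
    [0,0,0],
    [0,0,0],
    [0,0,0],
    [0,0,0],
    [0,0,0.06],
    [0,0,0.16],
    [0,0,0.25],
    [0,0,0.3],
    [0,0,0.3],
  ],
  delta_rot=[
    [0,0,0],
    [0,0,0],
    [0,0,0],
    [0,0,0],
    [0,0,0],
    [0,0,0],
    [0,0,0],
    [0,0,0],
    [0,0,0],
  ],
  grip=1,
)

```text
time_s: 9.12
tcp_pos: [0.5816, 0.0695, 0.2122]
eef_rot: [-179.7, 0.1, -90.0]
contact_force: [0.2, 0.9, -1.1]
gripper_width: 0.0876
gripper_force: 0.0
```

Run:
```python
from m import *
a=cap('top');b=cap('side')
rings(a,b,[('A48',(367,206),(318,261)),('B56',(367,255),(260,268))])
I=cv2.resize(b['img'][120:350,230:370],None,fx=2.5,fy=2.5,interpolation=cv2.INTER_CUBIC);
J=cv2.resize(a['img'][150:290,230:460],None,fx=1.9,fy=1.9)
o=np.zeros((575,350+437,3),np.uint8);o[:,:350]=I;o[:266,350:]=J
cv2.imwrite('pics/p3.png',o[:,:,::-1])
```

```text
A48 [ 0.5585 -0.1181  0.057 ] [ 0.5585 -0.1181  0.0547] [ 0.5586 -0.1176  0.0556] [ 0.5587 -0.1173  0.0542]
B56 [ 0.4273 -0.1178  0.0651] [ 0.4273 -0.1178  0.0629] [ 0.4277 -0.1176  0.063 ] [ 0.4276 -0.1172  0.0616]
```

View pics/p3.png

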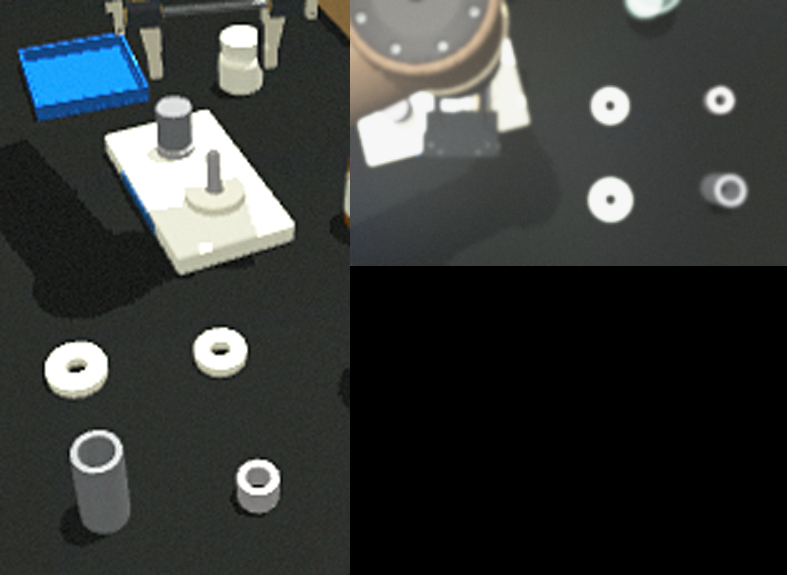

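Ring1 sits flat at (214,192) in the crop, and the other parts haven't moved. Next is the 56 mm ring.

Call:
arm_command(
  travel=[
    [-0.1,-0.08,0],
    [-0.18,-0.18,0],
    [-0.26,-0.28,0],
    [-0.3,-0.35,0],
    [-0.305,-0.373,0],
    [-0.305,-0.373,-0.1],
    [-0.305,-0.373,-0.2],
    [-0.305,-0.373,-0.3],
    [-0.305,-0.373,-0.36],
    [-0.305,-0.373,-0.374],
    [-0.305,-0.373,-0.374],
  ],
  delta_rot=[
    [0,0,0],
    [0,0,0],
    [0,0,0],
    [0,0,0],
    [0,0,0],
    [0,0,0],
    [0,0,0],
    [0,0,0],
    [0,0,0],
    [0,0,0],
    [0,0,0],
  ],
)

```text
time_s: 10.6
tcp_pos: [0.4281, -0.1172, 0.0224]
eef_rot: [179.9, -0.0, -90.0]
contact_force: [-0.1, 0.1, -0.2]
gripper_width: 0.0874
gripper_force: 0.0
```

Call:
arm_command(
  travel=[
    [0,0,0],
    [0,0,0],
    [0,0,0],
    [0,0,0],
    [0,0,0],
    [0,0,0],
  ],
  delta_rot=[
    [0,0,0],
    [0,0,0],
    [0,0,0],
    [0,0,0],
    [0,0,0],
    [0,0,0],
  ],
  grip=0.4,
  newtons=20,
)

```text
time_s: 11.35
tcp_pos: [0.4281, -0.1173, 0.023]
eef_rot: [-180.0, -0.0, -90.0]
contact_force: [-1.5, 1.2, 7.0]
gripper_width: 0.0545
gripper_force: 20.0
```

Call:
arm_command(
  travel=[
    [0,0,0.08],
    [0,0,0.18],
    [0.02,0.02,0.26],
    [0.1,0.1,0.28],
    [0.18,0.2,0.28],
    [0.25,0.3,0.28],
    [0.29,0.36,0.28],
    [0.305,0.373,0.28],
    [0.305,0.373,0.28],
    [0.305,0.373,0.25],
    [0.305,0.373,0.21],
    [0.305,0.373,0.19],
    [0.305,0.373,0.18],
    [0.305,0.373,0.17],
    [0.305,0.373,0.165],
    [0.305,0.373,0.165],
  ],
  delta_rot=[
    [0,0,0],
    [0,0,0],
    [0,0,0],
    [0,0,0],
    [0,0,0],
    [0,0,0],
    [0,0,0],
    [0,0,0],
    [0,0,0],
    [0,0,0],
    [0,0,0],
    [0,0,0],
    [0,0,0],
    [0,0,0],
    [0,0,0],
    [0,0,0],
  ],
)

```text
time_s: 13.35
tcp_pos: [0.5805, 0.0692, 0.1052]
eef_rot: [-180.0, 0.0, -90.0]
contact_force: [0.8, 0.3, 0.3]
gripper_width: 0.0543
gripper_force: 20.0
```

Run:
```python
from h import *
s=r.get_state();print(s['tcp_pos'],s['gripper_width'],s['contact_force'],s['moment'])
```

```text
[0.58053004 0.06919283 0.105155  ] 0.054333787240216085 [0.84046772 0.29489315 0.33385854] [ 0.0879523  -0.06110837  0.01762091]
```

Call:
arm_command(
  travel=[
    [0,0,-0.025],
    [0,0,-0.045],
    [0,0,-0.058],
    [0,0,-0.064],
    [0,0,-0.064],
  ],
  delta_rot=[
    [0,0,0],
    [0,0,0],
    [0,0,0],
    [0,0,0],
    [0,0,0],
  ],
)

```text
time_s: 13.98
tcp_pos: [0.5804, 0.0691, 0.0728]
eef_rot: [180.0, -0.0, -90.0]
contact_force: [0.1, -0.6, -0.7]
gripper_width: 0.0543
gripper_force: 20.0
```

Call:
arm_command(
  travel=[
    [0,0,0],
    [0,0,0],
    [0,0,0],
    [0,0,0],
    [0,0,0.06],
    [0,0,0.16],
    [0,0,0.25],
    [0,0,0.273],
    [0,0,0.273],
  ],
  delta_rot=[
    [0,0,0],
    [0,0,0],
    [0,0,0],
    [0,0,0],
    [0,0,0],
    [0,0,0],
    [0,0,0],
    [0,0,0],
    [0,0,0],
  ],
  grip=1,
)

```text
time_s: 15.1
tcp_pos: [0.5806, 0.0693, 0.2102]
eef_rot: [-179.9, 0.1, -90.0]
contact_force: [0.5, 0.1, -0.4]
gripper_width: 0.0877
gripper_force: 0.0
```

Run:
```python
from m import *
a=cap('top');b=cap('side')
rings(a,b,[('A48',(367,206),(318,261))])
I=cv2.resize(b['img'][120:350,230:370],None,fx=2.5,fy=2.5,interpolation=cv2.INTER_CUBIC);
cv2.imwrite('pics/p4.png',I[:,:,::-1])
```

```text
A48 [ 0.5585 -0.1181  0.0572] [ 0.5585 -0.1181  0.0551] [ 0.5586 -0.1176  0.0556] [ 0.5587 -0.1173  0.0542]
```

View pics/p4.png

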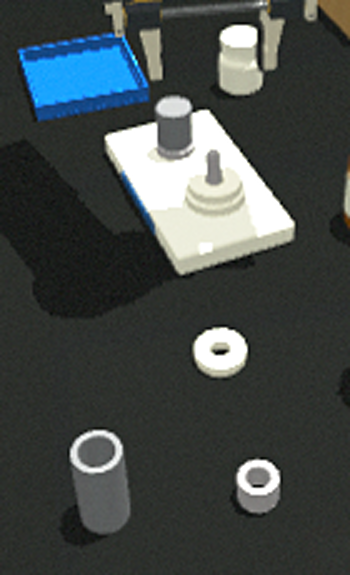

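Ring2 is stacked flat at (214,182). Next is the 48 mm ring.

Call:
arm_command(
  travel=[
    [-0.01,-0.08,0],
    [-0.02,-0.18,0],
    [-0.03,-0.28,0],
    [-0.043,-0.35,0],
    [-0.043,-0.374,0],
    [-0.043,-0.374,-0.1],
    [-0.043,-0.374,-0.2],
    [-0.043,-0.374,-0.3],
    [-0.043,-0.374,-0.36],
    [-0.043,-0.374,-0.374],
    [-0.043,-0.374,-0.374],
  ],
  delta_rot=[
    [0,0,0],
    [0,0,0],
    [0,0,0],
    [0,0,0],
    [0,0,0],
    [0,0,0],
    [0,0,0],
    [0,0,0],
    [0,0,0],
    [0,0,0],
    [0,0,0],
  ],
)

```text
time_s: 16.58
tcp_pos: [0.559, -0.1176, 0.0224]
eef_rot: [179.9, -0.0, -90.0]
contact_force: [-0.4, 1.1, 1.0]
gripper_width: 0.0877
gripper_force: 0.0
```

Call:
arm_command(
  travel=[
    [0,0,0],
    [0,0,0],
    [0,0,0],
    [0,0,0],
    [0,0,0],
    [0,0,0],
    [0,0,0],
  ],
  delta_rot=[
    [0,0,0],
    [0,0,0],
    [0,0,0],
    [0,0,0],
    [0,0,0],
    [0,0,0],
    [0,0,0],
  ],
  grip=0.35,
  newtons=20,
)

```text
time_s: 17.45
tcp_pos: [0.559, -0.1179, 0.0228]
eef_rot: [-180.0, -0.0, -90.0]
contact_force: [-1.5, 0.7, 4.5]
gripper_width: 0.0467
gripper_force: 20.0
```

Call:
arm_command(
  travel=[
    [0,0,0.08],
    [0,0,0.18],
    [0.01,0.02,0.26],
    [0.02,0.1,0.28],
    [0.03,0.2,0.28],
    [0.04,0.3,0.28],
    [0.043,0.36,0.28],
    [0.043,0.374,0.28],
    [0.043,0.374,0.28],
    [0.043,0.374,0.25],
    [0.043,0.374,0.21],
    [0.043,0.374,0.19],
    [0.043,0.374,0.18],
    [0.043,0.374,0.17],
    [0.043,0.374,0.165],
    [0.043,0.374,0.165],
  ],
  delta_rot=[
    [0,0,0],
    [0,0,0],
    [0,0,0],
    [0,0,0],
    [0,0,0],
    [0,0,0],
    [0,0,0],
    [0,0,0],
    [0,0,0],
    [0,0,0],
    [0,0,0],
    [0,0,0],
    [0,0,0],
    [0,0,0],
    [0,0,0],
    [0,0,0],
  ],
)

```text
time_s: 19.45
tcp_pos: [0.5805, 0.0692, 0.1052]
eef_rot: [-180.0, 0.0, -90.0]
contact_force: [0.7, -0.6, 0.4]
gripper_width: 0.0469
gripper_force: 20.0
```

Call:
arm_command(
  travel=[
    [0,0,-0.015],
    [0,0,-0.03],
    [0,0,-0.038],
    [0,0,-0.038],
  ],
  delta_rot=[
    [0,0,0],
    [0,0,0],
    [0,0,0],
    [0,0,0],
  ],
)

```text
time_s: 19.95
tcp_pos: [0.5802, 0.069, 0.0855]
eef_rot: [179.9, -0.0, -90.0]
contact_force: [0.5, -0.4, 0.2]
gripper_width: 0.0467
gripper_force: 20.0
```

Call:
arm_command(
  travel=[
    [0,0,0],
    [0,0,0],
    [0,0,0],
    [0,0,0],
    [0,0,0.06],
    [0,0,0.16],
    [0,0,0.23],
    [0,0,0.247],
    [0,0,0.247],
  ],
  delta_rot=[
    [0,0,0],
    [0,0,0],
    [0,0,0],
    [0,0,0],
    [0,0,0],
    [0,0,0],
    [0,0,0],
    [0,0,0],
    [0,0,0],
  ],
  grip=1,
)

```text
time_s: 21.08
tcp_pos: [0.5804, 0.0692, 0.2097]
eef_rot: [-180.0, 0.0, -90.0]
contact_force: [-0.0, 0.8, -1.0]
gripper_width: 0.0877
gripper_force: 0.0
```

Run:
```python
from m import *
a=cap('top');b=cap('side')
for th in(110,150):print('collar',circ(a,ell(a,(424,202),th,14),.02),circ(b,ell(b,(333,315),th,14),.013))
I=cv2.resize(b['img'][120:350,230:370],None,fx=2.5,fy=2.5,interpolation=cv2.INTER_CUBIC);
J=cv2.resize(b['img'][290:340,310:360],None,fx=8,fy=8,interpolation=cv2.INTER_CUBIC)
o=np.zeros((575,750,3),np.uint8);o[:,:350]=I;o[:400,350:]=J
cv2.imwrite('pics/p5.png',o[:,:,::-1])
```

```text
collar (np.float64(0.5661263111424786), np.float64(-0.26908112291647285), np.float64(0.04211700147891433)) (np.float64(0.5666167245789399), np.float64(-0.26903925225841774), np.float64(0.043272447277831576))
collar (np.float64(0.5662008473245833), np.float64(-0.2694264087191884), np.float64(0.039268580195961536)) (np.float64(0.5678564122530504), np.float64(-0.262199269378286), np.float64(0.03430331719880796))
```

View pics/p5.png

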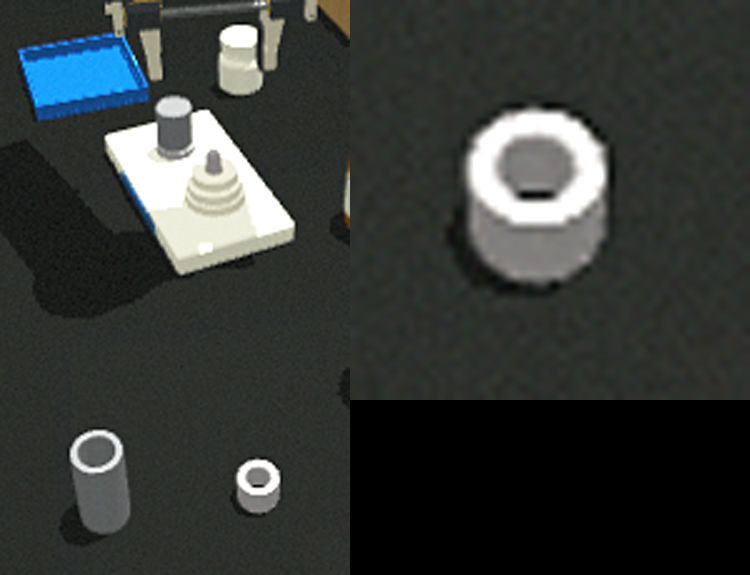

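Ring3 is stacked at (214,165). The collar stands undisturbed with its rim at (333,310.5), giving (0.5665, -0.269). I'll grip it high so the gripper body clears the sleeve.

Call:
arm_command(
  travel=[
    [-0.01,-0.08,0],
    [-0.02,-0.2,0],
    [-0.027,-0.32,0],
    [-0.027,-0.44,0],
    [-0.027,-0.56,0],
    [-0.027,-0.65,0],
    [-0.027,-0.676,0],
    [-0.027,-0.676,-0.08],
    [-0.027,-0.676,-0.18],
    [-0.027,-0.676,-0.27],
    [-0.027,-0.676,-0.33],
    [-0.027,-0.676,-0.348],
    [-0.027,-0.676,-0.348],
  ],
  delta_rot=[
    [0,0,0],
    [0,0,0],
    [0,0,0],
    [0,0,0],
    [0,0,0],
    [0,0,0],
    [0,0,0],
    [0,0,0],
    [0,0,0],
    [0,0,0],
    [0,0,0],
    [0,0,0],
    [0,0,0],
  ],
)

```text
time_s: 22.8
tcp_pos: [0.5669, -0.2685, 0.0352]
eef_rot: [179.9, 0.0, -90.0]
contact_force: [-0.5, 0.5, 0.4]
gripper_width: 0.0873
gripper_force: 0.0
```

Call:
arm_command(
  travel=[
    [0,0,0],
    [0,0,0],
    [0,0,0],
    [0,0,0],
    [0,0,0],
    [0,0,0],
    [0,0,0],
    [0,0,0],
  ],
  delta_rot=[
    [0,0,0],
    [0,0,0],
    [0,0,0],
    [0,0,0],
    [0,0,0],
    [0,0,0],
    [0,0,0],
    [0,0,0],
  ],
  grip=0.2,
  newtons=20,
)

```text
time_s: 23.8
tcp_pos: [0.5668, -0.2689, 0.0356]
eef_rot: [180.0, 0.0, -90.0]
contact_force: [-1.5, -0.1, 1.6]
gripper_width: 0.0328
gripper_force: 20.0
```

Call:
arm_command(
  travel=[
    [0,0,0.08],
    [0,0,0.18],
    [0.01,0.04,0.26],
    [0.02,0.14,0.28],
    [0.027,0.26,0.28],
    [0.027,0.38,0.28],
    [0.027,0.5,0.28],
    [0.027,0.61,0.28],
    [0.027,0.665,0.28],
    [0.027,0.676,0.28],
    [0.027,0.676,0.28],
    [0.027,0.676,0.24],
    [0.027,0.676,0.21],
    [0.027,0.676,0.19],
    [0.027,0.676,0.18],
    [0.027,0.676,0.17],
    [0.027,0.676,0.17],
  ],
  delta_rot=[
    [0,0,0],
    [0,0,0],
    [0,0,0],
    [0,0,0],
    [0,0,0],
    [0,0,0],
    [0,0,0],
    [0,0,0],
    [0,0,0],
    [0,0,0],
    [0,0,0],
    [0,0,0],
    [0,0,0],
    [0,0,0],
    [0,0,0],
    [0,0,0],
    [0,0,0],
  ],
)

```text
time_s: 25.92
tcp_pos: [0.5805, 0.0692, 0.1204]
eef_rot: [180.0, -0.0, -90.0]
contact_force: [0.4, -0.2, -1.1]
gripper_width: 0.033
gripper_force: 20.0
```

Call:
arm_command(
  travel=[
    [0,0,-0.01],
    [0,0,-0.018],
    [0,0,-0.021],
    [0,0,-0.021],
  ],
  delta_rot=[
    [0,0,0],
    [0,0,0],
    [0,0,0],
    [0,0,0],
  ],
)

```text
time_s: 26.42
tcp_pos: [0.5804, 0.0691, 0.1099]
eef_rot: [180.0, -0.0, -90.0]
contact_force: [-0.6, 0.2, -0.5]
gripper_width: 0.0328
gripper_force: 20.0
```

Call:
arm_command(
  travel=[
    [0,0,0],
    [0,0,0],
    [0,0,0],
    [0,0,0],
    [0,0,0.06],
    [0,0,0.14],
    [0,0,0.2],
    [0,0,0.219],
    [0,0,0.219],
  ],
  delta_rot=[
    [0,0,0],
    [0,0,0],
    [0,0,0],
    [0,0,0],
    [0,0,0],
    [0,0,0],
    [0,0,0],
    [0,0,0],
    [0,0,0],
  ],
  grip=1,
)

```text
time_s: 27.55
tcp_pos: [0.5804, 0.0692, 0.2196]
eef_rot: [-180.0, 0.0, -90.0]
contact_force: [-0.6, -0.4, 0.1]
gripper_width: 0.088
gripper_force: 0.0
```

Run:
```python
from m import *
b=cap('side')
I=cv2.resize(b['img'][120:220,230:370],None,fx=4,fy=4,interpolation=cv2.INTER_CUBIC)
cv2.imwrite('pics/p6.png',I[:,:,::-1])
```

```text
(no output)
```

View pics/p6.png

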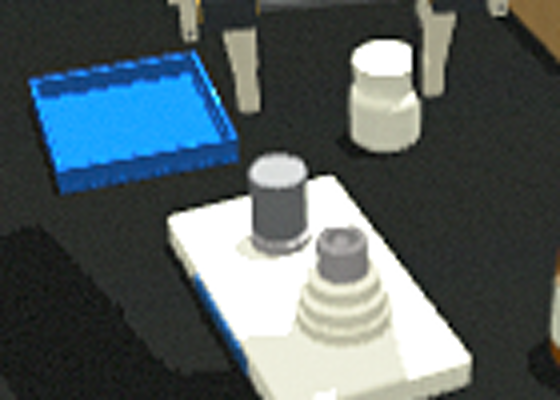

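The full stack is seated, with the collar at (343,250). Next is the cap, which goes to the tray.

Call:
arm_command(
  travel=[
    [-0.03,0.1,0],
    [-0.057,0.2,0],
    [-0.057,0.213,0],
    [-0.057,0.213,-0.06],
    [-0.057,0.213,-0.16],
    [-0.057,0.213,-0.25],
    [-0.057,0.213,-0.29],
    [-0.057,0.213,-0.296],
    [-0.057,0.213,-0.296],
  ],
  delta_rot=[
    [0,0,0],
    [0,0,0],
    [0,0,0],
    [0,0,0],
    [0,0,0],
    [0,0,0],
    [0,0,0],
    [0,0,0],
    [0,0,0],
  ],
)

```text
time_s: 28.72
tcp_pos: [0.5522, 0.1754, 0.0716]
eef_rot: [180.0, -0.0, -90.0]
contact_force: [-0.8, -0.5, 0.5]
gripper_width: 0.0874
gripper_force: 0.0
```

Call:
arm_command(
  travel=[
    [0,0,0],
    [0,0,0],
    [0,0,0],
    [0,0,0],
    [0,0,0],
    [0,0,0],
    [0,0,0],
    [0,0,0],
  ],
  delta_rot=[
    [0,0,0],
    [0,0,0],
    [0,0,0],
    [0,0,0],
    [0,0,0],
    [0,0,0],
    [0,0,0],
    [0,0,0],
  ],
  grip=0.25,
  newtons=15,
)

```text
time_s: 29.72
tcp_pos: [0.552, 0.1757, 0.0716]
eef_rot: [180.0, -0.0, -90.0]
contact_force: [-0.7, 0.9, 1.1]
gripper_width: 0.04
gripper_force: 15.0
```

Call:
arm_command(
  travel=[
    [0,0,0.05],
    [0,0,0.12],
    [0,0,0.2],
    [0,0,0.27],
    [-0.02,0.04,0.28],
    [-0.08,0.14,0.28],
    [-0.14,0.24,0.28],
    [-0.18,0.34,0.28],
    [-0.198,0.39,0.28],
    [-0.198,0.399,0.28],
    [-0.198,0.399,0.2],
    [-0.198,0.399,0.1],
    [-0.198,0.399,0],
    [-0.198,0.399,-0.04],
    [-0.198,0.399,-0.054],
    [-0.198,0.399,-0.054],
  ],
  delta_rot=[
    [0,0,0],
    [0,0,0],
    [0,0,0],
    [0,0,0],
    [0,0,0],
    [0,0,0],
    [0,0,0],
    [0,0,0],
    [0,0,0],
    [0,0,0],
    [0,0,0],
    [0,0,0],
    [0,0,0],
    [0,0,0],
    [0,0,0],
    [0,0,0],
  ],
)

```text
time_s: 31.72
tcp_pos: [0.4534, 0.3749, 0.0448]
eef_rot: [-180.0, -0.0, -90.0]
contact_force: [0.3, 0.5, -0.8]
gripper_width: 0.04
gripper_force: 15.0
```

Call:
arm_command(
  travel=[
    [0,0,0],
    [0,0,0],
    [0,0,0],
    [0,0,0],
    [0,0,0.1],
    [0,0,0.22],
    [0,0,0.34],
    [0,0,0.4],
    [0,0,0.4],
  ],
  delta_rot=[
    [0,0,0],
    [0,0,0],
    [0,0,0],
    [0,0,0],
    [0,0,0],
    [0,0,0],
    [0,0,0],
    [0,0,0],
    [0,0,0],
  ],
  grip=1,
)

```text
time_s: 32.85
tcp_pos: [0.4538, 0.3762, 0.2479]
eef_rot: [-179.8, 0.3, -90.0]
contact_force: [0.2, -0.1, -1.1]
gripper_width: 0.0875
gripper_force: 0.0
```

Run:
```python
from h import *
a=cap('top');b=cap('side')
parts=[cv2.resize(b['img'][130:220,230:350],None,fx=3.2,fy=3.2,interpolation=cv2.INTER_CUBIC),cv2.resize(b['img'][280:340,250:290],None,fx=6,fy=6,interpolation=cv2.INTER_CUBIC),
 cv2.resize(a['img'][170:240,230:330],None,fx=4,fy=4,interpolation=cv2.INTER_CUBIC),cv2.resize(a['img'][230:270,405:450],None,fx=6,fy=6,interpolation=cv2.INTER_CUBIC)]
o=np.zeros((600,800,3),np.uint8)
for p,(x,y) in zip(parts,[(0,0),(390,0),(0,310),(405,360)]): h,w=p.shape[:2];h=min(h,600-y);o[y:y+h,x:x+w]=p[:h]
th=np.arange(0,6.3,.1)
for c,(x0,y0,s,ox,oy) in((b,(230,130,3.2,0,0)),(a,(230,170,4,0,310))):
    for z,rr in((.071,.008),(.035,.012)):
        p=proj(c,np.c_[.5518+rr*np.cos(th),.1755+rr*np.sin(th),0*th+z]);cv2.polylines(o,[((p-[x0,y0]+.5)*s+[ox,oy]).astype(int)],True,(255,0,0),1)
for c,(x0,y0,s,ox,oy) in((b,(250,280,6,390,0)),(a,(405,230,6,405,360))):
    p=proj(c,np.c_[.4435+.02*np.cos(th),-.2675+.02*np.sin(th),0*th+.08]);cv2.polylines(o,[((p-[x0,y0]+.5)*s+[ox,oy]).astype(int)],True,(255,0,0),1)
cv2.imwrite('pics/p7.png',o[:,:,::-1])
```

```text
(no output)
```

View pics/p7.png

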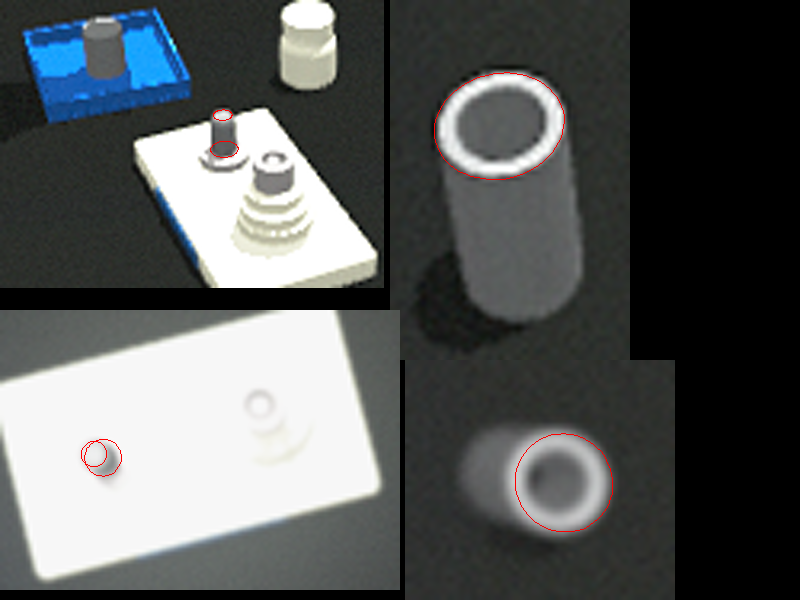

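The overlays match: cap in the tray, spigot at (0.5518, 0.1755), sleeve at (0.4435, -0.2675). Fetching the sleeve.

Call:
arm_command(
  travel=[
    [0,-0.1,0],
    [0,-0.2,0],
    [0,-0.32,0],
    [0,-0.44,0],
    [0,-0.56,0],
    [0,-0.68,0],
    [0,-0.8,0],
    [-0.018,-0.9,0],
    [-0.018,-0.9,0],
  ],
  delta_rot=[
    [0,0,0],
    [0,0,0],
    [0,0,0],
    [0,0,0],
    [0,0,0],
    [0,0,0],
    [0,0,0],
    [0,0,0],
    [0,0,0],
  ],
)

```text
time_s: 34.08
tcp_pos: [0.4423, -0.0776, 0.2431]
eef_rot: [179.8, -0.0, -90.3]
contact_force: [-0.6, 0.4, -0.7]
gripper_width: 0.088
gripper_force: 0.0
```

Call:
arm_command(
  travel=[
    [0,-0.1,0],
    [0,-0.22,0],
    [0,-0.32,0],
    [0,-0.385,0],
    [0,-0.385,0],
    [0,-0.385,-0.08],
    [0,-0.385,-0.18],
    [0,-0.385,-0.28],
    [0,-0.385,-0.35],
    [0,-0.385,-0.37],
    [0,-0.385,-0.37],
  ],
  delta_rot=[
    [0,0,0],
    [0,0,0],
    [0,0,0],
    [0,0,0],
    [0,0,0],
    [0,0,0],
    [0,0,0],
    [0,0,0],
    [0,0,0],
    [0,0,0],
    [0,0,0],
  ],
)

```text
time_s: 35.45
tcp_pos: [0.4441, -0.2667, 0.0595]
eef_rot: [179.9, 0.0, -89.9]
contact_force: [0.6, -0.5, 0.8]
gripper_width: 0.088
gripper_force: 0.0
```

Call:
arm_command(
  travel=[
    [0,0,0],
    [0,0,0],
    [0,0,0],
    [0,0,0],
    [0,0,0],
    [0,0,0],
    [0,0,0],
    [0,0,0],
  ],
  delta_rot=[
    [0,0,0],
    [0,0,0],
    [0,0,0],
    [0,0,0],
    [0,0,0],
    [0,0,0],
    [0,0,0],
    [0,0,0],
  ],
  grip=0.25,
  newtons=15,
)

```text
time_s: 36.45
tcp_pos: [0.4439, -0.2674, 0.0596]
eef_rot: [180.0, -0.0, -90.0]
contact_force: [-0.5, 0.4, 0.9]
gripper_width: 0.0399
gripper_force: 15.0
```

Call:
arm_command(
  travel=[
    [0,0,0.1],
    [0,0,0.2],
    [0,0.03,0.3],
    [0.02,0.12,0.36],
    [0.05,0.23,0.36],
    [0.08,0.35,0.36],
    [0.11,0.47,0.36],
    [0.14,0.59,0.36],
    [0.17,0.71,0.36],
    [0.2,0.82,0.36],
    [0.216,0.875,0.36],
    [0.216,0.886,0.36],
    [0.216,0.886,0.34],
    [0.216,0.886,0.26],
    [0.216,0.886,0.18],
    [0.216,0.886,0.15],
    [0.216,0.886,0.13],
    [0.216,0.886,0.11],
    [0.216,0.886,0.11],
  ],
  delta_rot=[
    [0,0,0],
    [0,0,0],
    [0,0,0],
    [0,0,0],
    [0,0,0],
    [0,0,0],
    [0,0,0],
    [0,0,0],
    [0,0,0],
    [0,0,0],
    [0,0,0],
    [0,0,0],
    [0,0,0],
    [0,0,0],
    [0,0,0],
    [0,0,0],
    [0,0,0],
    [0,0,0],
    [0,0,0],
  ],
)

```text
time_s: 38.83
tcp_pos: [0.5519, 0.1755, 0.1145]
eef_rot: [180.0, -0.0, -90.0]
contact_force: [0.6, -1.4, -1.9]
gripper_width: 0.0401
gripper_force: 15.0
```

Threaded with no vertical load. Going down to the shoulder and releasing.

Call:
arm_command(
  travel=[
    [0,0,-0.015],
    [0,0,-0.03],
    [0,0,-0.039],
    [0,0,-0.039],
  ],
  delta_rot=[
    [0,0,0],
    [0,0,0],
    [0,0,0],
    [0,0,0],
  ],
)

```text
time_s: 39.33
tcp_pos: [0.5519, 0.1756, 0.0947]
eef_rot: [180.0, -0.0, -90.0]
contact_force: [0.3, -2.6, -1.7]
gripper_width: 0.0402
gripper_force: 15.0
```

Call:
arm_command(
  travel=[
    [0,0,0],
    [0,0,0],
    [0,0,0],
    [0,0,0],
    [0,0,0.06],
    [0,0,0.16],
    [0,0,0.26],
    [-0.06,0.1,0.34],
    [-0.12,0.2,0.34],
    [-0.18,0.3,0.34],
    [-0.2,0.35,0.34],
    [-0.2,0.35,0.34],
  ],
  delta_rot=[
    [0,0,0],
    [0,0,0],
    [0,0,0],
    [0,0,0],
    [0,0,0],
    [0,0,0],
    [0,0,0],
    [0,0,0],
    [0,0,0],
    [0,0,0],
    [0,0,0],
    [0,0,0],
  ],
  grip=1,
)

```text
time_s: 40.83
tcp_pos: [0.451, 0.3524, 0.265]
eef_rot: [-180.0, 0.0, -89.8]
contact_force: [0.2, -0.6, -0.3]
gripper_width: 0.0875
gripper_force: 0.0
```

Run:
```python
from h import *
a=cap('top');b=cap('side')
I=cv2.resize(b['img'][110:240,220:380],None,fx=4,fy=4,interpolation=cv2.INTER_CUBIC)
th=np.arange(0,6.3,.1)
for x,y,z,rr in((.5517,.1755,.115,.02),(.58,.069,.1,.017),(.58,.069,.074,.024)):
    p=proj(b,np.c_[x+rr*np.cos(th),y+rr*np.sin(th),0*th+z]);cv2.polylines(I,[((p-[220,110]+.5)*4).astype(int)],True,(255,0,0),1)
cv2.imwrite('pics/p8.png',I[:,:,::-1])
```

```text
(no output)
```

View pics/p8.png

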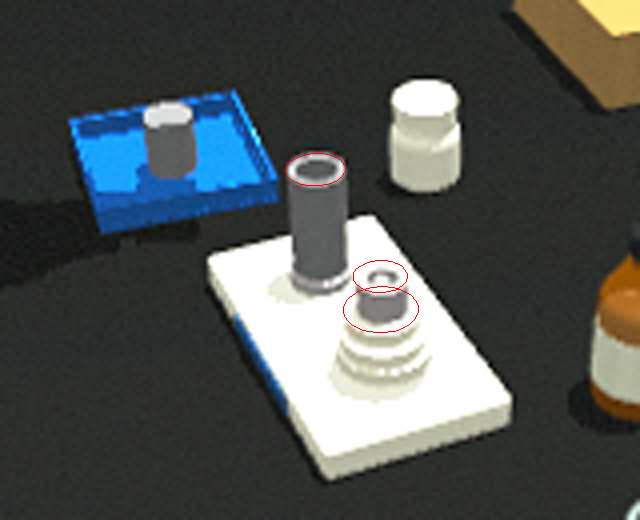

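The sleeve rim matches its seated height at (317,170). The cap is in the tray at (170,140) and the stack is seated with the collar at (382,290). Handing in.

```bash
python3 -c "
from h import *
print(close_job())"
```

```text
the job is handed in; nothing more can be done
None
```

I handed the job in at about 41 s, without a verdict coming back: the last picture shows the 64, 56 and 48 mm rings (no 40 mm ring was on the bench) and the collar stacked home on the post, the cap in the tray and the sleeve down on the shoulder, with the bottle, beaker and jar never touched.

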